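# Lock a spring-nut tube saddle into a strut channel

## Task

Fit the loose tube saddle into the channel midway between the two saddles already there: take it out of its stand, put its spring nut lengthwise through the slot, push it down against the spring until the nut is below the lips, give it a quarter turn and let it rise so that its grooves catch both lips, then let go. Do it by feel and without forcing it (stay under about 25 N against the channel), and leave the flask, the spanner and the gas sample cylinder alone.

Things in the scene. Friction and masses are not known exactly. Their poses are not given: they have to be found in the camera images.
- saddle: Loose upright tube saddle, about 110 g, 58 mm high plus a spring below. Origin: centre of the underside of its steel nut plate; z up, x along the nut's length, y across. Nut plate 34 mm (x) by 20 mm (y), 6 mm thick, corners cut so that it can turn inside the channel. A round neck, 18 mm in diameter, rises from it (z 9 to 26 mm) to an aluminium grip block.
- nut_top (a point): Top of the nut, 9 mm above the saddle's origin, same axes. A 19 x 19 mm middle land and, at each end, a ridge (|x| 14.5 to 17 mm, 9 mm wide), both 3 mm high on the 6 mm plate. Between them two grooves running along y, 5 mm wide (|x| 9.5 to 14.5) and 3 mm deep, which shall catch the channel's lips.
- grip_block (a point): Point in the saddle's aluminium grip block, on the axis, 42 mm above the saddle's origin. The block is 34 mm along the saddle's x and 14 mm along its y (grip it across these flat sides), from 26 to 58 mm above the saddle's origin; a notch for a tube, 14 mm wide and 10 mm deep, runs along y across its top. Long side of block = long side of nut.
- spring_nose (a point): Lowest point of the coil spring under the nut (10 mm in diameter, round nose, stiff sideways). Free, it lies 33 mm under the saddle's origin; it can be pushed up 16 mm and is then solid. It pushes with 3 N at first, rising 0.5 N per mm.
- stand: Fixed grey plastic block 80 x 70 x 45 mm; origin at the centre of its underside. The saddle stands on its top, over a hole 15 mm wide and 40 mm deep that takes the spring.
- rail: Fixed dark steel foot plate 100 mm (x) x 300 mm (y) x 6 mm, z up, origin at the centre of its underside on the bench. A steel strut channel 41 x 41 mm, 280 mm long, closed at its ends, lies on it along y, slot upward. Two saddles like the loose one are locked in it at y = +100 and -100 mm (tops 92 mm above the origin); the loose one belongs at y = 0.
- plate_top (a point): Middle of the plate's upper face, 6 mm above the rail's origin, same axes. The channel is bolted here through slotted holes: its centre line runs parallel to the plate's y but up to 8 mm to either side (x) of it. That offset is not measured; find it by feel or sight. The channel does not shift when pushed.
- slot_level (a point): 47 mm above the rail's origin: the height of the channel's top. The slot is 22 mm wide; the lips are turned down at its edges (2 mm thick), lower edge 40 mm above the rail's origin. Inside, walls 37 mm apart, floor 8 mm above the rail's origin. This point is on the plate's centre line, not the slot's.
- lock_point (a point): 34 mm above the rail's origin: height of the saddle's origin when locked, its x then along the rail's x. It enters with its x along the rail's y; to turn either way, its origin must be less than 31 mm above the rail's origin (spring solid at 25 mm). This point is on the plate's centre line, not the slot's.
- flask: Bystander: glass bottle with blue cap, 64 mm in diameter, 125 mm high, origin under its centre.
- spanner: Bystander: steel spanner lying on the bench, 160 mm long.
- bomb: Bystander: small upright steel gas sample cylinder, 48 mm in diameter, 108 mm high, origin under its centre.
Things that resemble listed ones, but are neither listed nor needed, are in the scene too. Leave any green or orange look-alike of the saddle alone.

How it is judged:
By the outcome, as a careful person would: the job done as asked, in the order asked, and still so for the second after the job is handed in, with the robot touching nothing.
It also fails if it takes over 58 s, if anything falls off the work surface, if the arm or the gripper's body presses on something with over 40 N, if the wrist force passes 120 N, or if a joint passes its speed limit or range.

## Robot

A 6-joint arm with a two-finger parallel gripper is mounted at the origin on the work surface. World frame = base frame: x ahead of the robot, y to its left, z up, the work surface at z = 0. Lengths are in mm, angles in rad, forces in N, time in s.
With the tool pointing down it reaches from about 300 to 775 mm from the base axis. Payload 14.6 kg.
Tool frame: the origin (TCP) lies between the finger pads; the fingertips stand 25 mm ahead of it and the grasp point (between the pads) lies 6 mm ahead of it; z points along the fingers, y is the line along which they close (so a half turn about z gives the same grasp; the last joint's range is limited). The gripper opens to 94 mm and grips with 3 to 60 N. Pads are 16 mm wide; open, the fingers measure 119 mm over their backs; the gripper's body (75 mm by 177 mm) begins 78 mm behind the grasp point.
Start: joints at [1.215, 0.3, 1.521, -0, 1.321, -0.067], TCP at [156.639, 527.213, 230.446] pointing down, gripper open.
Joint ranges: [-3.03, 3.03], [-0.79, 2.21], [0.23, 2.52], [-1.04, 4.18], [0, 3.07], [-2.55, 2.55]. Speed limits (rad/s): [2.22, 2.22, 2.57, 3.14, 3.14, 3.14].

## Interface

Orientations are given as [roll, pitch, yaw] about the fixed x, y, z axes, in that order (R = Rz(yaw) Ry(pitch) Rx(roll)).
In Python, from cell import manip gives the robot as it stands. The module is installed in compiled form; this text tells all that it offers.
- The arm moves only by the tool step_arm, never from a script. Its argument "series" is one flat list of numbers, 5 for each row, row after row: the shift along the world's x, y, z in mm, then the turn about the world's z in rad, then the closure, from 0 (fully open) to 1 (shut). In form: [dx, dy, dz, spin, jaw, dx, dy, dz, spin, jaw, ...]. A call has 1 to 20 rows; each row shifts and turns the commanded pose from where the row before left it; what a row does not reach is not made up. A row lasts 1/8 s, in which the tool goes at most 62.5 mm and 10.7 degrees, less where a joint would pass 70% of its speed; a pose out of reach is approached as far as the arm can. A call is refused whole if a number of a shift passes 62.5 or a number of a turn 0.188, either way. A call with a gripper value outside its range is refused whole. The fingers move at their own pace and stop on an object; "squeeze" is the grip in N (left out, the last holds). Time passes only in rows, so rows that do not move let the fingers close. It gives the time, the measured TCP pose, the force, the opening and the grip force at its end, in the units of the state.
- manip.read_state(): the state, without advancing time (a new reading comes with each control period).
- manip.camera(name): name is "side" or "top"; returns (picture, depth): 420x560x3 uint8, blue, green, red; 420x560 float32, mm along the optical axis (not along the pixel's ray), 0 where there is no reading.
- manip.camera_info(name): a dict with "fovy" (degrees; the focal length in pixels is half the picture's height over the tangent of half this angle, whatever the lens; pixels are square), "cx", "cy" (the principal point, pixels), "k1" (the pictures are not rectified: a ray, as slopes to the right and down, at radius r is drawn at 1 + k1 r^2 times it, then the intrinsics apply), "eye" and "orientation" of the camera in the world. Camera axes: x right, y down, z forward; pixel columns grow to the right and rows downward; lengths in mm; the calibration is good to about 2 mm. A picture is of the moment at which its call begins. camera_info takes no time and is no camera call.
- manip.sign_off(): hands the job in; it is judged then, once.
The state is a dict: "clock": time; "joints": joint angles; "qd": joint speeds; "effort": joint torques, N m; "eef_pos": TCP position; "eef_rot": TCP orientation; "wrist_force": force on the tool from outside, world axes, zero at the start; "moment": the same for the moment, N m; "finger_gap": finger opening in mm; "finger_force": force on a finger pad.
Only numpy, scipy, OpenCV 4.12 (cv2) and the standard library are available. Lean on these libraries where they do the work, as an engineer would, in place of code of your own. Each camera call takes 0.05 s, during which the arm holds its last target. There are 200 camera calls.

## Working session

There is one attempt and no reset: what is moved stays moved. The work goes in short steps, Python scripts to look and compute and a tool call to move; the robot and the scene stay as the last step left them, time stands still between calls to the robot, and variables do not carry over. Pictures are saved under pics/ and viewed, at most 10 in all, crops included, and the job is handed in when it is done.

Besides the shell and the picture viewer there is one more tool, called after ">>>" as name(argument=value, ...) on one line, values as JSON. step_arm: Moves the arm, as the interface text tells. Its arguments: {"type":"object","properties":{"series":{"type":"array"},"squeeze":{"type":"number"}},"required":["series"]}

```bash
mkdir -p pics; cat > h.py <<'E'
import numpy as np, cv2
from scipy.spatial.transform import Rotation as R
from cell import manip
def K(n):
    i=manip.camera_info(n); f=210/np.tan(np.radians(i["fovy"])/2)
    return i,f
def pts(n,uv,depth=None,z=None):
    i,f=K(n); uv=np.atleast_2d(uv).astype(float)
    d=(uv-[i["cx"],i["cy"]])/f; s=d.copy()
    for _ in range(20): s=d/(1+i["k1"]*(s**2).sum(1,keepdims=True))
    ray=np.c_[s,np.ones(len(s))]
    o=np.array(i["orientation"]); M=o if o.shape==(3,3) else R.from_euler('xyz',o).as_matrix()
    w=ray@M.T; e=np.array(i["eye"])
    t=np.asarray(depth,float) if depth is not None else (z-e[2])/w[:,2]
    return e+w*np.reshape(t,(-1,1))
E
python3 - <<'E'
from h import *
for n in("top","side"):
    p,d=manip.camera(n); cv2.imwrite(f"pics/{n}0.png",p); np.savez(f"{n}0.npz",p=p,d=d); print(manip.camera_info(n))
print(manip.read_state())
E
```

```text
{'fovy': 42.87937489492709, 'cx': 274.90439694052196, 'cy': 204.85152029184093, 'k1': -0.004635025385034003, 'eye': array([ 432.7173456 ,  -39.52296163, 1052.71911546]), 'orientation': array([-3.01381474e+00,  1.21721866e-03, -1.58962840e+00])}
{'fovy': 56.92607621734517, 'cx': 275.08071058496, 'cy': 209.62023415236493, 'k1': -0.09942404875096511, 'eye': array([ 415.20278532, -615.81362763,  638.36594403]), 'orientation': array([-2.30961326,  0.012528  , -0.27941682])}
{'clock': 0.1, 'joints': array([ 1.21537492e+00,  3.00423845e-01,  1.52151080e+00, -4.63151880e-06,
        1.32071645e+00, -6.66100638e-02]), 'qd': array([ 0.0003717 , -0.00120212, -0.00103222,  0.00114296, -0.00131379,
       -0.00037788]), 'effort': array([ 4.91677529e-04, -5.32647228e+01, -3.53277218e+01,  7.09792553e-02,
        2.34451942e-02, -7.32578951e-05]), 'eef_pos': array([156.58274961, 527.01975985, 229.9419699 ]), 'eef_rot': array([-3.14053625e+00, -6.59749491e-05,  2.85278243e+00]), 'wrist_force': array([ 0.58336964, -0.85062116, -1.08853745]), 'moment': array([-0.05232377,  0.00650241,  0.07351009]), 'finger_force': 0.0, 'finger_gap': 94.18157060997333}
```

View pics/top0.png

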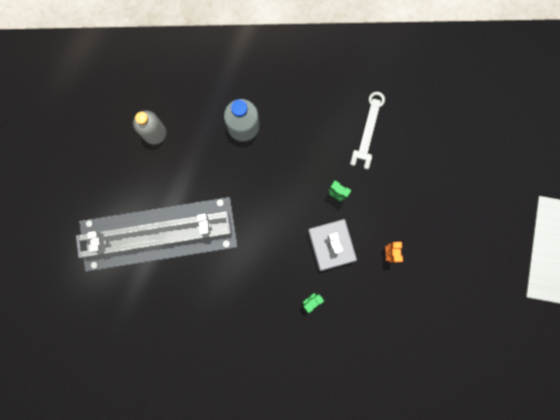

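View pics/side0.png

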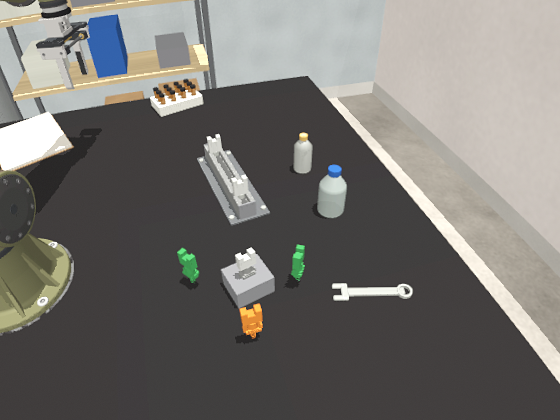

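The top view shows the rail at (80–237, 198–270) with locked saddles at about (93,242) and (203,225). The stand with the loose saddle is at (333,245), the green and orange look-alikes are around it, and the flask is at (242,120). The side view agrees. Next I measure.

```bash
python3 - <<'E'
from h import *
from scipy import ndimage as nd
for n in("top","side"):
    q=np.load(n+"0.npz"); p,d=q["p"],q["d"]
    vv,uu=np.mgrid[:420,:560]; P=pts(n,np.c_[uu.ravel(),vv.ravel()],depth=d.ravel()).reshape(420,560,3)
    np.save(n+"P.npy",P)
    hsv=cv2.cvtColor(p,cv2.COLOR_BGR2HSV)
    def rep(name,m):
        l,k=nd.label(m)
        for j in range(1,k+1):
            s=l==j
            if s.sum()<(8):continue
            vs,us=np.nonzero(s); X=P[s]; r=cv2.minAreaRect(X[:,:2].astype(np.float32))
            print(n,name,s.sum(),"px",us.mean().round(1),vs.mean().round(1),"xyz",np.median(X,0).round(1),"rect",np.round(r[0],1),np.round(r[1],1),round(r[2],1))
    z=P[...,2]; x=P[...,0];y=P[...,1]
    box=(x>250)&(x<620)&(y>-250)&(y<520)&(d>0)
    rep("railtops",box&(z>78)&(z<100)&(y>60)&(hsv[...,1]<60))
    rep("loose",box&(z>90)&(z<112)&(y<0)&(hsv[...,1]<60)&(y>-250))
    rep("standtop",box&(z>38)&(z<50)&(y<0)&(hsv[...,1]<60))
    rep("chan",box&(z>41)&(z<53)&(y>60)&(hsv[...,1]<60))
    rep("plate",box&(z>2.5)&(z<12)&(y>60)&(p.max(2)>35))
p=np.load("top0.npz")["p"]; s=np.load("side0.npz")["p"]
a=cv2.resize(p[190:280,70:250],(800,400),interpolation=3)
b=cv2.resize(p[210:280,300:370],(300,200*3//2),interpolation=3)[:200]
cv2.imwrite("pics/c1.png",a)
E
```

```text
top railtops 156 px 202.3 223.4 xyz [525.8  91.5  87.9] rect [525.7  91.8] [34.1 14.7] 7.9
top railtops 146 px 93.7 240.7 xyz [498.5 288.2  88.1] rect [497.6 288.1] [33.9 14.5] 7.1
top loose 146 px 334.8 242.2 xyz [ 486.8 -145.7  100.5] rect [ 486.2 -146.5] [34.1 14. ] 17.3
top standtop 1362 px 331.5 244.2 xyz [ 485.2 -144.1   43.3] rect [ 486.2 -146.6] [80.1 70.6] 14.5
top chan 89 px 213.7 216.7 xyz [543.1  76.7  45.5] rect [534.8  73. ] [29.2 27.2] 9.4
top chan 1312 px 143.8 236.0 xyz [507.2 207.4  45. ] rect [510.7 197.7] [ 41.6 274. ] 8.2
top plate 1612 px 153.1 215.5 xyz [550.9 199.5   4.7] rect [550.4 201.4] [ 28.3 285.9] 8.1
top plate 153 px 216.7 223.4 xyz [533.2  73.8   5.7] rect [532.4  73.7] [22.2 30.3] 7.3
top plate 1008 px 152.3 233.9 xyz [514.4 201.1   6. ] rect [514.1 201.6] [ 22.3 187.7] 8.0
top plate 1484 px 156.1 252.2 xyz [478.3 191.    4.6] rect [477.5 195.8] [ 27.6 276.7] 7.7
top plate 49 px 88.0 243.8 xyz [498.8 326.4   6.2] rect [496.3 325.3] [21.5  9.2] 10.4
top plate 14 px 111.7 264.6 xyz [455.3 279.2   4.2] rect [456.3 279.5] [10.3  5.6] 71.4
side railtops 7
[... 204 characters left out ...]
 486.9 -149.1   98.7] rect [ 485.2 -147.4] [34.9 15.7] 18.0
side standtop 995 px 247.2 277.3 xyz [ 479.8 -159.2   44.5] rect [ 485.9 -147.6] [81.8 73. ] 14.4
side chan 522 px 227.3 173.2 xyz [507.4 184.   47. ] rect [510.1 194.9] [ 43.1 276.9] 8.4
side plate 173 px 234.6 162.9 xyz [544.1 274.9   6.4] rect [543.7 277.9] [ 17.9 151.2] 8.1
side plate 180 px 224.4 167.8 xyz [512.  257.2   8.3] rect [512.  255.1] [ 17.3 150.2] 8.3
side plate 711 px 217.2 187.1 xyz [478.7 178.7   6.1] rect [475.4 200.6] [ 27.5 286.7] 8.5
side plate 225 px 256.7 197.6 xyz [566.2 106.9   6. ] rect [562.9 125.6] [ 26.5 133.1] 6.5
side plate 39 px 244.1 200.1 xyz [534.9 107.1   7.9] rect [533.6 108.7] [16.9 21.3] 11.9
```

View pics/c1.png

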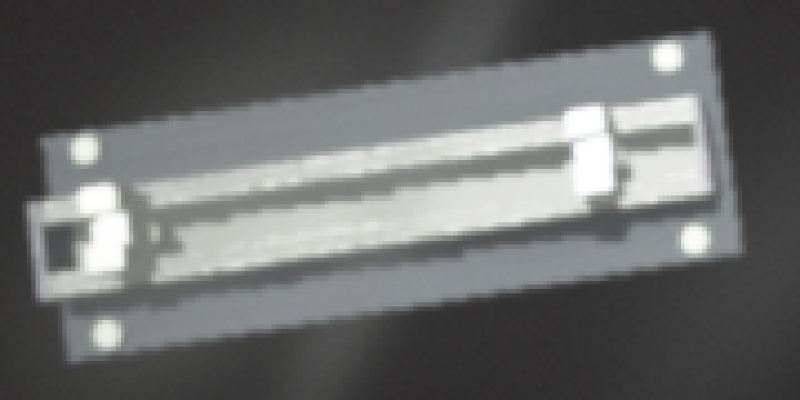

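The crop shows the channel between its two locked saddles, with the slot free in the middle. Locked-saddle midpoint is about (511.3, 190) and rail yaw about 0.142. The loose saddle is at about (486, -146.8) with yaw about 0.302. I move above it now.

>>> step_arm(series=[20.6, -42.1, 0, -0.1595, 0.55, 20.6, -42.1, 0, -0.1595, 0.55, 20.6, -42.1, 0, -0.1595, 0.55, 20.6, -42.1, 0, -0.1595, 0.55, 20.6, -42.1, 0, -0.1595, 0.55, 20.6, -42.1, 0, -0.1595, 0.55, 20.6, -42.1, 0, -0.1595, 0.55, 20.6, -42.1, 0, -0.1595, 0.55, 20.6, -42.1, 0, -0.1595, 0.55, 20.6, -42.1, 0, -0.1595, 0.55, 20.6, -42.1, 0, -0.1595, 0.55, 20.6, -42.1, 0, -0.1595, 0.55, 20.6, -42.1, 0, -0.1595, 0.55, 20.6, -42.1, 0, -0.1595, 0.55, 20.6, -42.1, 0, -0.1595, 0.55, 20.6, -42.1, 0, -0.1595, 0.55, 0, 0, 0, 0, 0.55, 0, 0, 0, 0, 0.55], squeeze=45)

```text
clock: 2.35
eef_pos: [485.9, -146.0, 230.1]
eef_rot: [-3.141, 0.001, 0.302]
wrist_force: [-0.4, 0.2, 0.9]
finger_gap: 42.2
finger_force: 0.0
```

>>> step_arm(series=[0, -0.6, -40, 0, 0.55, 0, 0, -40, 0, 0.55, 0, 0, -30, 0, 0.55, 0, 0, -15, 0, 0.55, 0, 0, -10, 0, 0.55, 0, 0, 0, 0, 0.55, 0, 0, 0, 0, 0.55])

```text
clock: 3.22
eef_pos: [486.7, -147.1, 96.3]
eef_rot: [3.141, -0.001, 0.301]
wrist_force: [0.5, 0.8, 0.5]
finger_gap: 42.3
finger_force: 0.0
```

```bash
python3 - <<'E'
from h import *
p,d=manip.camera("side"); cv2.imwrite("pics/s1.png",cv2.resize(p[180:330,150:350],(800,600),interpolation=3))
E
```

```text
(no output)
```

View pics/s1.png

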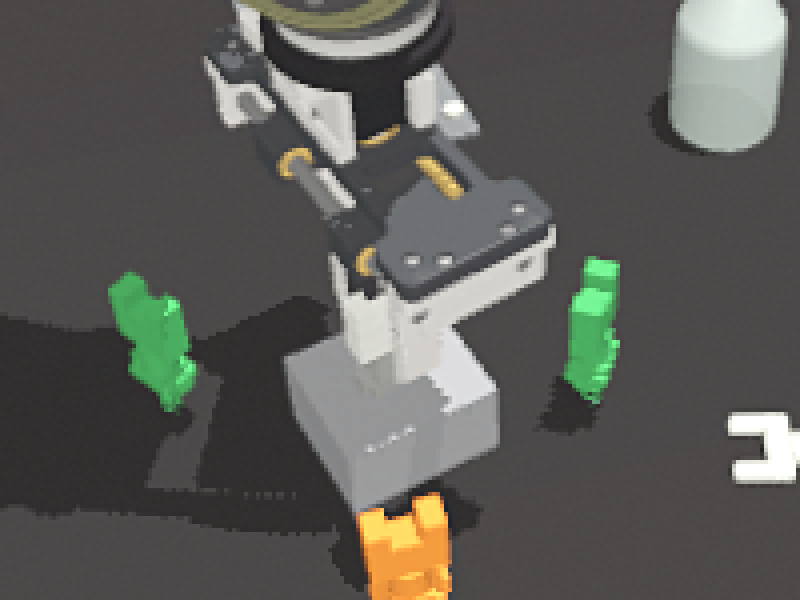

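The fingers straddle the block above the stand, at about (390,360) in the crop, and touch nothing else. I close the gripper and lift.

>>> step_arm(series=[0, 0, 0, 0, 1, 0, 0, 0, 0, 1, 0, 0, 0, 0, 1, 0, 0, 0, 0, 1, 0, 0, 0, 0, 1, 0, 0, 0, 0, 1], squeeze=45)

```text
clock: 4.03
eef_pos: [486.4, -147.1, 95.7]
eef_rot: [3.141, -0.0, 0.301]
wrist_force: [0.2, 0.5, 4.4]
finger_gap: 13.7
finger_force: 61.2
```

>>> step_arm(series=[0, 0, 5, 0, 1, 0, 0, 15, 0, 1, 0, 0, 20, 0, 1, 0, 0, 30, 0, 1, 0, 0, 30, 0, 1, 0, 0, 0, 0, 1, 0, 0, 0, 0, 1])

```text
clock: 4.9
eef_pos: [485.8, -146.8, 194.6]
eef_rot: [-3.141, 0.001, 0.301]
wrist_force: [0.0, -0.2, -2.1]
finger_gap: 13.9
finger_force: 56.5
```

>>> step_arm(series=[2.5, 33.7, 0, 0.1412, 1, 2.5, 33.7, 0, 0.1412, 1, 2.5, 33.7, 0, 0.1412, 1, 2.5, 33.7, 0, 0.1412, 1, 2.5, 33.7, 0, 0.1412, 1, 2.5, 33.7, 0, 0.1412, 1, 2.5, 33.7, 0, 0.1412, 1, 2.5, 33.7, 0, 0.1412, 1, 2.5, 33.7, 0, 0.1412, 1, 2.5, 33.7, 0, 0.1412, 1, 0, 0, 0, 0, 1, 0, 0, 0, 0, 1, 0, 0, 0, 0, 1])

```text
clock: 6.52
eef_pos: [511.2, 189.2, 195.1]
eef_rot: [-3.141, 0.0, 1.711]
wrist_force: [-0.6, -0.1, -1.5]
finger_gap: 14.0
finger_force: 56.5
```

```bash
python3 - <<'E'
from h import *
s=manip.read_state(); print(s["eef_pos"],s["eef_rot"],s["wrist_force"])
for n in("top","side"):
    p,d=manip.camera(n); np.savez(f"{n}1.npz",p=p,d=d)
    cv2.imwrite(f"pics/{n}2.png",cv2.resize(p[150:280,70:270] if n=="top" else p[90:220,140:340],(800,520),interpolation=3))
E
```

```text
[511.17230182 189.15353274 195.11653453] [-3.14094772e+00  1.74221331e-04  1.71076848e+00] [-0.6294721  -0.09639095 -1.51338334]
```

View pics/side2.png

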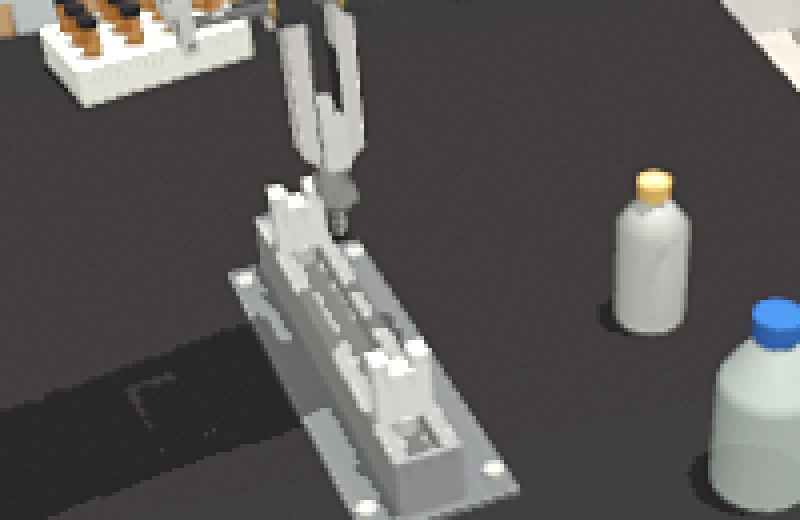

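The saddle hangs in the gripper above the channel, spring nose near full-picture pixel (224.5,148). I measure nose and nut against the locked saddles in the same camera.

```bash
python3 - <<'E'
from h import *
q=np.load("side1.npz"); d=q["d"]
vv,uu=np.mgrid[:420,:560]; P=pts("side",np.c_[uu.ravel(),vv.ravel()],depth=d.ravel()).reshape(420,560,3)
roi=(uu>205)&(uu<245)&(vv>100)&(vv<155)&(P[...,1]>140)&(P[...,1]<240)&(abs(P[...,0]-511)<40)
for a,b in((108,124),(124,132),(132,142),(142,152),(152,160),(160,168),(168,185)):
    m=roi&(P[...,2]>a)&(P[...,2]<b)
    if m.sum(): X=P[m]; print(a,b,m.sum(),X.mean(0).round(1),"min",X.min(0).round(1),"max",X.max(0).round(1))
for v in range(126,152,2):
    r=np.nonzero(roi[v]&(P[v,:,2]>100))[0]
    if len(r):
        zz=np.median(P[v,r,2]); print(v,r.min(),r.max(),zz.round(1),pts("side",[[ (r.min()+r.max())/2,v]],depth=[np.median(d[v,r])]).round(1))
E
```

```text
108 124 14 [510.8 186.6 118.3] min [506.5 183.3 113.7] max [514.3 194.  122.3]
124 132 6 [511.1 186.3 127.1] min [507.4 183.9 124.4] max [514.8 190.  129.7]
132 142 3 [512.3 187.4 133.3] min [509.2 184.  132.5] max [515.3 192.4 133.7]
142 152 37 [509.8 179.3 149. ] min [498.9 169.4 143.6] max [522.1 198.1 152. ]
152 160 31 [509.6 178.4 155.8] min [502.3 170.3 152. ] max [517.4 183.8 159.8]
160 168 12 [507.1 180.9 163.2] min [501.3 177.1 160.5] max [514.3 187.5 166.5]
168 185 85 [509.9 175.8 178.1] min [490.2 169.2 168.3] max [528.7 192.1 184.9]
126 214 230 185.1 [[508.8 174.4 185.2]]
128 215 229 180.6 [[508.1 173.3 180.6]]
130 217 227 175.6 [[507.6 173.3 175.4]]
132 219 226 169.3 [[508.3 174.2 169.4]]
134 220 226 159.8 [[509.7 181.  159.8]]
136 218 228 153.8 [[509.3 182.1 153.8]]
138 219 229 152.1 [[510.3 175.3 152.1]]
140 221 227 148.5 [[509.4 172.2 148.6]]
142 226 226 133.7 [[515.3 185.8 133.7]]
144 226 226 128.3 [[514.8 185.4 128.3]]
146 224 226 121.2 [[512.2 188.5 121.2]]
148 223 226 117.7 [[510.  185.6 117.6]]
```

>>> step_arm(series=[0, 0.8, -30, 0.002, 1, 0, 0, -30, 0, 1, 0, 0, -20, 0, 1, 0, 0, -10, 0, 1, 0, 0, -4, 0, 1, 0, 0, 0, 0, 1, 0, 0, 0, 0, 1])

```text
clock: 7.5
eef_pos: [511.6, 190.9, 102.2]
eef_rot: [3.14, -0.0, 1.715]
wrist_force: [0.8, -0.3, -1.5]
finger_gap: 13.9
finger_force: 56.5
```

>>> step_arm(series=[0, 0, -1, 0, 1, 0, 0, -1, 0, 1, 0, 0, -1, 0, 1, 0, 0, -1, 0, 1, 0, 0, -1, 0, 1])

```text
clock: 8.12
eef_pos: [511.2, 190.8, 96.3]
eef_rot: [-3.142, -0.0, 1.715]
wrist_force: [-0.6, 0.1, -1.4]
finger_gap: 13.6
finger_force: 56.5
```

>>> step_arm(series=[0, 0, -1, 0, 1, 0, 0, -1, 0, 1, 0, 0, 0, 0, 1])

```text
clock: 8.5
eef_pos: [511.2, 190.8, 94.4]
eef_rot: [-3.141, -0.0, 1.715]
wrist_force: [-0.6, -0.3, -2.4]
finger_gap: 13.7
finger_force: 56.5
```

>>> step_arm(series=[0, 0, -1, 0, 1, 0, 0, -1, 0, 1, 0, 0, 0, 0, 1])

```text
clock: 8.88
eef_pos: [511.2, 190.8, 92.3]
eef_rot: [-3.141, 0.0, 1.715]
wrist_force: [-0.5, 0.1, -2.8]
finger_gap: 13.4
finger_force: 56.5
```

>>> step_arm(series=[0, 0, -1, 0, 1, 0, 0, -1, 0, 1, 0, 0, -1, 0, 1, 0, 0, -1, 0, 1, 0, 0, 0, 0, 1])

```text
clock: 9.5
eef_pos: [511.3, 190.9, 88.5]
eef_rot: [3.141, -0.0, 1.715]
wrist_force: [-0.7, -0.0, 3.8]
finger_gap: 13.7
finger_force: 56.6
```

>>> step_arm(series=[0, 0, -1, 0, 1, 0, 0, -1, 0, 1, 0, 0, -1, 0, 1, 0, 0, -1, 0, 1, 0, 0, 0, 0, 1])

```text
clock: 10.12
eef_pos: [511.3, 190.8, 84.5]
eef_rot: [3.141, -0.0, 1.715]
wrist_force: [-0.5, 0.3, 4.9]
finger_gap: 13.6
finger_force: 56.7
```

>>> step_arm(series=[0, 0, -1, 0, 1, 0, 0, -1, 0, 1, 0, 0, -1, 0, 1, 0, 0, -1, 0, 1, 0, 0, 0, 0, 1])

```text
clock: 10.75
eef_pos: [511.4, 190.9, 80.7]
eef_rot: [3.141, -0.0, 1.715]
wrist_force: [-0.1, 0.3, 7.5]
finger_gap: 13.9
finger_force: 56.7
```

>>> step_arm(series=[0, 0, -1, 0, 1, 0, 0, -1.5, 0, 1, 0, 0, 0, 0, 1])

```text
clock: 11.12
eef_pos: [511.4, 190.9, 78.3]
eef_rot: [3.141, -0.0, 1.715]
wrist_force: [-0.4, -0.3, 7.9]
finger_gap: 13.6
finger_force: 56.7
```

>>> step_arm(series=[0, 0, 0, -0.1, 1, 0, 0, 0, -0.1, 1, 0, 0, 0, -0.1, 1, 0, 0, 0, -0.1, 1, 0, 0, 0, 0, 1])

```text
clock: 11.75
eef_pos: [511.7, 190.9, 78.5]
eef_rot: [3.14, -0.001, 1.313]
wrist_force: [-0.8, -0.1, 8.0]
finger_gap: 13.0
finger_force: 56.7
```

```bash
python3 -c "
from h import *
s=manip.read_state();print(s['eef_pos'],s['eef_rot'],s['wrist_force'],s['moment'])"
```

```text
[511.65812483 190.92045717  78.46473333] [ 3.14049788e+00 -6.59777833e-04  1.31326710e+00] [-0.78495722 -0.14666505  7.97818469] [-0.05446992  0.02519211  0.03257975]
```

Turning freely.

>>> step_arm(series=[0, 0, 0, -0.1, 1, 0, 0, 0, -0.1, 1, 0, 0, 0, -0.1, 1, 0, 0, 0, -0.1, 1, 0, 0, 0, 0, 1])

```text
clock: 12.38
eef_pos: [511.6, 190.9, 78.5]
eef_rot: [3.141, -0.001, 0.913]
wrist_force: [0.2, 0.7, 8.3]
finger_gap: 13.8
finger_force: 56.7
```

>>> step_arm(series=[0, 0, 0, -0.1, 1, 0, 0, 0, -0.1, 1, 0, 0, 0, -0.1, 1, 0, 0, 0, -0.1, 1, 0, 0, 0, 0, 1])

```text
clock: 13.0
eef_pos: [511.6, 190.9, 78.4]
eef_rot: [3.141, -0.001, 0.513]
wrist_force: [0.5, -0.3, 7.9]
finger_gap: 13.9
finger_force: 56.7
```

>>> step_arm(series=[0, 0, 0, -0.1, 1, 0, 0, 0, -0.1, 1, 0, 0, 0, -0.1, 1, 0, 0, 0, -0.071, 1, 0, 0, 0, 0, 1])

```text
clock: 13.62
eef_pos: [511.7, 190.9, 78.5]
eef_rot: [-3.141, -0.001, 0.143]
wrist_force: [0.7, 0.1, 7.7]
finger_gap: 13.6
finger_force: 56.7
```

```bash
python3 -c "
from h import *
s=manip.read_state();print(s['eef_pos'],s['eef_rot'],s['wrist_force'],s['moment'])"
```

```text
[511.65015855 190.91409796  78.47027074] [-3.14138097e+00 -1.26565251e-03  1.42677193e-01] [0.66403158 0.08992831 7.70971822] [-0.03594354  0.15239185  0.02222747]
```

>>> step_arm(series=[0, -0.9, 1, 0, 1, 0, 0, 1, 0, 1, 0, 0, 0, 0, 1])

```text
clock: 14.0
eef_pos: [511.6, 190.5, 80.5]
eef_rot: [-3.141, -0.001, 0.144]
wrist_force: [0.4, 3.5, 7.2]
finger_gap: 13.6
finger_force: 56.8
```

>>> step_arm(series=[0, 0, 1, 0, 1, 0, 0, 1, 0, 1, 0, 0, 0, 0, 1])

```text
clock: 14.38
eef_pos: [511.6, 190.5, 82.4]
eef_rot: [-3.141, -0.001, 0.144]
wrist_force: [0.1, 3.4, 6.4]
finger_gap: 13.7
finger_force: 56.7
```

>>> step_arm(series=[0, 0, 1, 0, 1, 0, 0, 0.5, 0, 1, 0, 0, 0, 0, 1])

```text
clock: 14.75
eef_pos: [511.5, 190.4, 83.8]
eef_rot: [-3.141, -0.001, 0.144]
wrist_force: [0.2, 2.9, 5.7]
finger_gap: 13.9
finger_force: 56.7
```

>>> step_arm(series=[0, 0, 0.5, 0, 1, 0, 0, 0.5, 0, 1, 0, 0, 0, 0, 1])

```text
clock: 15.12
eef_pos: [511.4, 190.2, 84.6]
eef_rot: [-3.141, -0.001, 0.144]
wrist_force: [-0.4, 2.1, 4.2]
finger_gap: 13.8
finger_force: 56.7
```

>>> step_arm(series=[0, 0, 0.5, 0, 1, 0, 0, 0, 0, 1])

```text
clock: 15.38
eef_pos: [511.3, 190.0, 84.7]
eef_rot: [-3.141, -0.0, 0.144]
wrist_force: [3.1, 3.8, 1.4]
finger_gap: 13.5
finger_force: 56.6
```

```bash
python3 -c "
from h import *
s=manip.read_state();print(s['eef_pos'],s['eef_rot'],s['wrist_force'],s['moment'])"
```

```text
[511.32120557 190.02303147  84.7253657 ] [-3.14132618e+00 -2.46070897e-04  1.43715108e-01] [3.06305587 3.81998432 1.38078746] [ 0.9775444  -0.51639205 -0.03583425]
```

It met the lips at an origin height of about 34 mm, which is locked. I let go.

>>> step_arm(series=[0, 0, 0, 0, 0.6, 0, 0, 0, 0, 0.55, 0, 0, 0, 0, 0.55, 0, 0, 0, 0, 0.55, 0, 0, 0, 0, 0.55])

```text
clock: 16.0
eef_pos: [511.2, 189.9, 84.8]
eef_rot: [3.142, 0.0, 0.144]
wrist_force: [0.1, -0.6, 0.3]
finger_gap: 42.2
finger_force: 0.0
```

>>> step_arm(series=[0, 0, 10, 0, 0.55, 0, 0, 30, 0, 0.55, 0, 0, 40, 0, 0.55, 0, 0, 40, 0, 0.55, -40, -45, 0, 0, 0.55, -40, -45, 0, 0, 0.55, -40, -45, 0, 0, 0.55, -40, -45, 0, 0, 0.55, 0, 0, 0, 0, 0.55, 0, 0, 0, 0, 0.55])

```text
clock: 17.25
eef_pos: [351.8, 10.0, 205.7]
eef_rot: [3.141, -0.002, 0.143]
wrist_force: [0.8, 0.5, 0.2]
finger_gap: 42.2
finger_force: 0.0
```

```bash
python3 - <<'E'
from h import *
from scipy import ndimage as nd
for n in("top","side"):
    p,d=manip.camera(n); vv,uu=np.mgrid[:420,:560]; P=pts(n,np.c_[uu.ravel(),vv.ravel()],depth=d.ravel()).reshape(420,560,3)
    x,y,z=P[...,0],P[...,1],P[...,2]
    l,k=nd.label((x>440)&(x<580)&(y>50)&(y<330)&(z>76)&(z<105))
    for j in range(1,k+1):
        X=P[l==j]
        if len(X)>20: print(n,len(X),X.mean(0).round(1),np.percentile(X[:,2],95).round(1),cv2.minAreaRect(X[:,:2].astype(np.float32)))
    cv2.imwrite(f"pics/{n}3.png",cv2.resize(p[180:280,70:270] if n=="top" else p[110:230,180:340],(800,400) if n=="top" else (800,600),interpolation=3))
E
```

```text
top 163 [525.5  91.6  86. ] 93.1 ((525.423095703125, 91.94840240478516), (34.18967819213867, 14.593343734741211), 7.474874496459961)
top 174 [511.4 190.6  85.3] 92.0 ((511.2436218261719, 191.56640625), (33.98497009277344, 15.657296180725098), 6.386885166168213)
top 162 [497.6 288.2  85.5] 91.9 ((497.74639892578125, 288.5555114746094), (34.43379211425781, 14.545740127563477), 6.36089563369751)
side 83 [495.  286.1  84.5] 91.5 ((495.016845703125, 289.0126953125), (35.19255447387695, 17.636396408081055), 7.86144495010376)
side 106 [510.1 188.2  85.4] 92.4 ((510.0519714355469, 189.8098602294922), (34.19533920288086, 19.33831787109375), 6.99662971496582)
side 123 [524.6  88.8  85.4] 92.5 ((524.7236938476562, 90.96041870117188), (34.064613342285156, 16.924240112304688), 7.268207550048828)
```

View pics/side3.png

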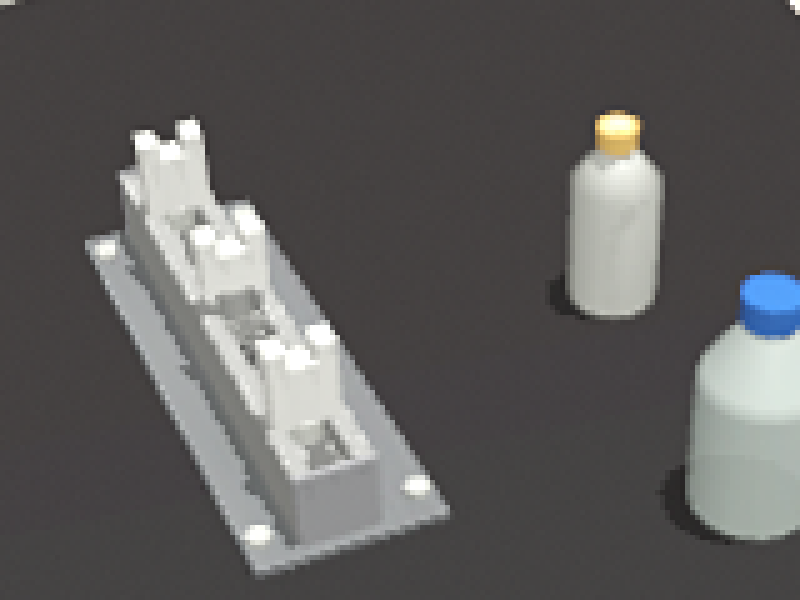

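The picture shows three aligned saddles at equal height, with the new one midway at crop (230,250). The bystanders are untouched.

```bash
python3 -c "
from cell import manip
print(manip.sign_off())"
```

```text
the job is handed in; nothing more can be done
None
```

The loose saddle is locked in the channel midway between the other two, at the same height and lined up with them, and I've handed the job in after about 17 s. The wrist force stayed below 10 N at every reading, and the flask, spanner and gas sample cylinder were not touched.

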